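# Check a lead screw with the coarse thread comb

### The arm

A 6-joint arm with a two-finger parallel gripper is mounted at the origin on a cart in front of the work surface, level with it; the furniture and walls round the work are solid. World frame = base frame: x ahead of the robot, y to its left, z up, the work surface at z = 0. Lengths are in m, angles in degrees, forces in N, time in s.
With the tool pointing down it reaches from about 0.4 to 0.825 m from the base axis. Payload 7 kg.
Tool frame: the origin (TCP) lies at the very end of the fingers, on their centre line; the grasp point (between the pads) lies 19 mm behind it; x points along the fingers, y is the direction in which the jaws open and shut, and the axes are right-handed (so a half turn about x gives the same grasp; the last joint's range is limited). The gripper opens to 88 mm and grips with 3 to 60 N. Pads are 19 mm wide; open, the fingers measure 130 mm over their backs; the gripper's body (78 mm by 193 mm) begins 47 mm behind the grasp point.
Start: joints at [84.746, 20.546, 0.682, 0, -70.136, -16.507], TCP at [0.25, 0.627, 0.227] pointing down, gripper open.
Joint ranges: [-176.03, 176.03], [-82.01, 121.73], [-58.28, 71.71], [-173.87, 95.51], [-174.79, -0.11], [-173.66, 173.66]. Speed limits (degrees/s): [136.94, 136.94, 172.46, 180, 180, 180].

### API

Orientations are given as [roll, pitch, yaw] about the fixed x, y, z axes, in that order (R = Rz(yaw) Ry(pitch) Rx(roll)).
In Python, from plant import * gives the robot as it stands. The module is installed in compiled form; this text tells all that it offers.
- The arm moves only by the shell command python3 -m creep 'ROWS' [FORCE]. ROWS is a JSON object of lists of equal length, an entry for each row: "jaw": the closure, from -1 (fully open) to 1 (shut); "translation": the shift along the tool's x, y, z in m, a list of three; "roll": the turn about the tool's x in rad. A call has exactly 10 rows; each row shifts and turns the commanded pose from where the row before left it, along the tool's axes as they then stand; what a row does not reach is not made up. A row lasts 1/10 s, in which the tool goes at most 50 mm and 8.59 degrees, less where a joint would pass 70% of its speed; a pose out of reach is approached as far as the arm can. A call with a gripper value outside its range is refused whole. The fingers move at their own pace and stop on an object; FORCE is the grip in N (left out, the last holds). Time passes only in rows, so rows that do not move let the fingers close, or fill a call up. It gives the time, the measured TCP pose, the force and the opening at its end, in the units of the state.
- get_state(): the state, without advancing time (a new reading comes with each control period).
- capture(name): name is "scene" or "top" or "wrist"; returns a dict with "image" (420x560x3 uint8, red, green, blue), "fovy" (degrees; the focal length in pixels is half the picture's height over the tangent of half this angle, whatever the lens; pixels are square), "cx", "cy" (the principal point, pixels), "D" ([k1, k2, p1, p2, k3] as OpenCV has them; the pictures are not rectified), "pose" (4x4, takes a point from camera to world coordinates); the wrist camera has in their place "tool_from_camera" (4x4, takes a point from camera to tool coordinates, whose origin is the TCP and whose axes are the tool frame's). Camera axes: x right, y up, looking along -z (the intrinsics and any distortion apply to the point x, -y, -z); pixel columns grow to the right and rows downward; lengths in m; the calibration is good to about 2 mm. A picture is of the moment at which its call begins: read the wrist's pose just before it. There is no depth.
- close_job(): hands the job in, once; it reports no verdict.
The state is a dict: "time_s": time; "joints": joint angles; "qd": joint speeds; "joint_torque": joint torques, N m; "tcp_pos": TCP position; "eef_rot": TCP orientation; "contact_force": force on the tool from outside, world axes, zero at the start; "moment": the same for the moment, N m; "gripper_width": finger opening in m.
Only numpy, scipy, OpenCV 4.12 (cv2) and the standard library are available. Lean on these libraries where they do the work, as an engineer would, in place of code of your own. Each camera call takes 0.05 s, during which the arm holds its last target.

### The job

Check the thread of the screw in the sprung bed: take the coarse comb leaf (the larger one, four teeth) off the rubber pad, lay it along the top of the screw and draw it lightly along until all its teeth drop into the thread, never forcing it down with more than about 10 N while the teeth still ride on the crests. Then press it gently home with about 8 N (never 20 N) to prove it sits flat and does not rock, and let go, leaving it seated upright and flat in the thread. Leave the fine leaf and the other things alone.

Things in the scene. Friction and masses are not known exactly. Their poses are not given: they have to be found in the camera images.
- coarse_leaf: Coarse thread comb leaf: loose plain steel, about 0.12 kg, standing on its teeth on the pad. 8 mm plate, 46 mm long, 56 mm high, one round mark near the top, saddle foot below. Origin under its middle at tooth-tip level; z up, y along the row of teeth, x across the plate. Works either way round. Four flat teeth, 12 mm pitch (y = -18, -6, 6, 18 mm), each 3.6 mm in y, 14 mm in x.
- leaf_grip (a point): Point in the middle of the coarse leaf's bare plate, 38 mm above its tooth tips. The bare plate (8 mm thick in x) runs from 17 to 56 mm above the tips. Below it the foot, 30 mm wide in x, is an inverted V (faces at 30 degrees, apex 9.3 mm above the tips) that straddles the screw's crests and centres on them.
- fine_leaf: Fine comb leaf, a bystander that looks alike but is smaller: 34 mm long, 50 mm high, five narrow teeth at 7 mm pitch, two small round marks. Same origin and axes. Stands on the same pad, about 70 mm from the coarse leaf; the two change places. Must stay put.
- pad: Flat black rubber pad, fixed, 110 x 150 x 4 mm, on which the leaves stand. Origin: centre of its underside.
- fixture: Gauging fixture, fixed: dark steel base 90 x 184 x 12 mm; on it a sprung aluminium bed with two bearing blocks (12 mm thick, 72 mm either side of the middle, their tops and bolts 2 mm or more below the crests) that carry the screw. Origin: centre of the base's underside; z up, y along the screw.
- rod_axis (a point): Point on the screw's axis midway between the bearing blocks, 54 mm above the worktop, carried by the sprung bed; z up, y along the screw. With the teeth riding on the crests the leaf's origin is 20 mm above this point; fully seated 13.8 mm. The screw neither turns nor shifts.
- thread_top (a point): Point 20 mm above rod_axis, at crest height. Plain steel screw, crest radius 20, core 13, pitch 12 mm, threaded from y = -60 to 60 mm; flat crests 6.8 mm wide, gaps 5.2 mm at the crest, 4.6 mm at the core. The phase differs each time: the middle of the gap nearest this point lies anywhere up to 4 mm to either side along y, and must be found by feel or by eye.
- bed (a joint): How far the sprung bed has sunk, m: 0 unloaded, 0.009 at the stop. Goes straight down, about 1 mm for each 2 N (starts to move at 0.6 N).
- loupe: Black round loupe, 41 mm across, 34 mm high, loose, beyond the gap between pad and fixture; bystander. Origin: centre of its underside.
- relay_1: Black relay block 35 x 28 x 22 mm, loose, in front of the gap between pad and fixture; bystander. Origin: centre of its underside.
- side_cutter: Side cutter 125 x 44 x 12 mm, loose, lying left of the pad; bystander. Origin: centre of its underside.
Mind the look-alikes: they are no part of the job. Leave any pink or turquoise look-alike of the coarse_leaf alone.

How it is judged (in metres and radians):
On the way, in this order (a step that is already met when the one before it is completed fails the run):
1. the coarse leaf is lifted off the pad (height (world z) of coarse_leaf above 0.03 m), for 0.1 s.
2. the leaf is pressed home with at least 5 N while all its teeth are down in the thread (origin at most 15.8 mm above the screw's axis), in line with the screw to 0.08 rad and upright to 0.15 rad (z of coarse_leaf in the frame of rod_axis between 0.011 and 0.0158 m and y of coarse_leaf in the frame of rod_axis between -0.045 and 0.045 m and angle between the y axis of coarse_leaf and the y axis of rod_axis, either way round below 0.08 rad and angle between coarse_leaf's own z axis and vertical below 0.15 rad and contact force between coarse_leaf and fixture above 5 N), for 0.3 s.
At the end, for the whole second after the job is handed in: The coarse leaf is released and at rest in the thread: its origin 11 to 15.8 mm above the screw's axis (13.8 is fully home, 20 rides on the crests), within 45 mm of the middle along the screw, in line with it to 0.08 rad, upright to 0.15 rad, and the bed unloaded (sunk less than 3 mm) (z of coarse_leaf in the frame of rod_axis between 0.011 and 0.0158 m and y of coarse_leaf in the frame of rod_axis between -0.045 and 0.045 m and angle between the y axis of coarse_leaf and the y axis of rod_axis, either way round below 0.08 rad and angle between coarse_leaf's own z axis and vertical below 0.15 rad and linear speed of coarse_leaf below 0.01 m/s and value of joint bed below 0.003 m and contact force between coarse_leaf and the fingers below 0.1 N); the robot touches nothing.
It fails at once if forcing: more than 12 N between the leaf and the fixture while the teeth are not down in the thread (origin more than 16.5 mm above the axis) (contact force between coarse_leaf and fixture above 12 N and z of coarse_leaf in the frame of rod_axis above 0.0165 m).
It fails at once if more than 20 N between the leaf and the fixture (contact force between coarse_leaf and fixture above 20 N).
It fails at once if the fine leaf moved by more than 15 mm (distance of fine_leaf from where it was at the start of the episode above 0.015 m).
It fails at once if a bystander (loupe, relay block, side cutter) moved by more than 25 mm (distance of any of loupe, relay_1, side_cutter from where it was at the start of the episode above 0.025 m).
It also fails if it takes over 58 s, if anything falls off the work surface, if the arm or the gripper's body presses on something with over 40 N, if the wrist force passes 120 N, or if a joint passes its speed limit or range.

## Working session

There is one attempt and no reset: what is moved stays moved. The work goes in short steps, Python scripts to look and compute and a shell command to move; the robot and the scene stay as the last step left them, time stands still between calls to the robot, and variables do not carry over. Pictures are saved under pics/ and viewed, and the job is handed in when it is done.

```bash
mkdir -p pics; ls; python3 - <<'E'
from plant import *
import cv2
s=get_state();print(s)
for n in ("scene","top","wrist"):
    c=capture(n); cv2.imwrite(f"pics/a_{n}.png",c["image"][:,:,::-1])
    print(n,{k:(v.tolist() if hasattr(v,'tolist') else v) for k,v in c.items() if k!="image"})
E
```

```text
pics
{'time_s': 0.0, 'joints': array([ 8.47441583e+01,  2.05911131e+01,  6.33448629e-01, -2.10807132e-02,
       -7.01346939e+01, -1.65062832e+01]), 'qd': array([ 0.01978045, -0.07368981,  0.07769689, -0.02669722, -0.02525925,
        0.03043367]), 'joint_torque': array([-8.58264157e-04, -5.82719421e+01,  2.93044227e+01,  6.99798077e+00,
        6.82516897e-03, -1.62788510e-04]), 'tcp_pos': array([0.25010359, 0.62642915, 0.22562082]), 'eef_rot': array([  94.39765821,   89.90553882, -107.37164612]), 'contact_force': array([-0.16835641, -0.17330769, -1.30077038]), 'moment': array([-0.05437445,  0.02439888, -0.03592718]), 'gripper_width': 0.08758900899087349}
scene {'fovy': 42.659566537370544, 'cx': 281.1426177578862, 'cy': 201.97521585108808, 'D': [-0.03675688132157818, 0.0, 0.0, 0.0, 0.0], 'pose': [[0.7214462855893873, 0.4885528930598975, -0.4907456853524857, -0.03809591688207141], [-0.6923166227213283, 0.49394836630555816, -0.5260348898388814, -0.2119952574106685], [-0.014592837729868248, 0.7192573128629799, 0.6945905030880534, 0.8584172378231073], [0.0, 0.0, 0.0, 1.0]]}
top {'fovy':
[... 163 characters left out ...]
57292, -0.12219099629197343, 0.3388338339351678], [-0.9998563521520646, 0.013326359274053946, -0.010472975205980624, 0.35436715876972225], [-0.008765025551321547, 0.12232537394823213, 0.9924513475307037, 1.3104968422707954], [0.0, 0.0, 0.0, 1.0]]}
wrist {'fovy': 67.9795978052742, 'cx': 267.55811706676826, 'cy': 211.93186889953347, 'D': [-0.028760531132066794, 0.0, 0.0, 0.0, 0.0], 'tool_from_camera': [[-0.0003294128327141477, 0.28564217930884434, -0.9583362859074472, -0.15872050120411224], [0.9999997668816648, -0.00047908696163982765, -0.0004865308833440925, 0.001022652862501472], [-0.0005981001612640827, -0.9583362227712036, -0.28564195490302174, -0.07758320304365827], [0.0, 0.0, 0.0, 1.0]]}
```

View pics/a_scene.png

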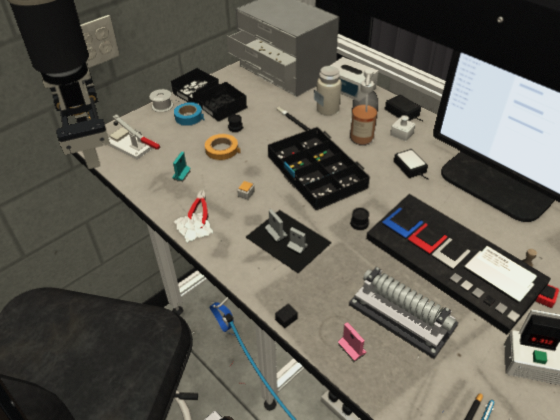

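View pics/a_top.png

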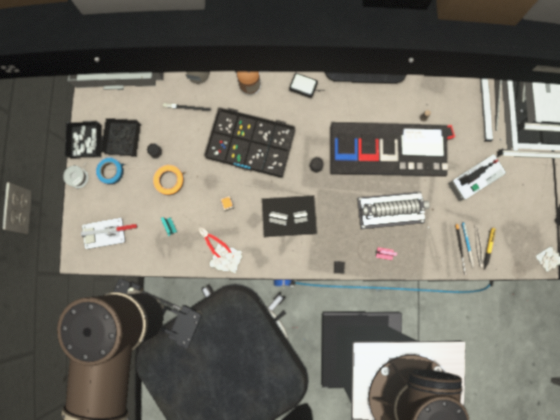

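View pics/a_wrist.png

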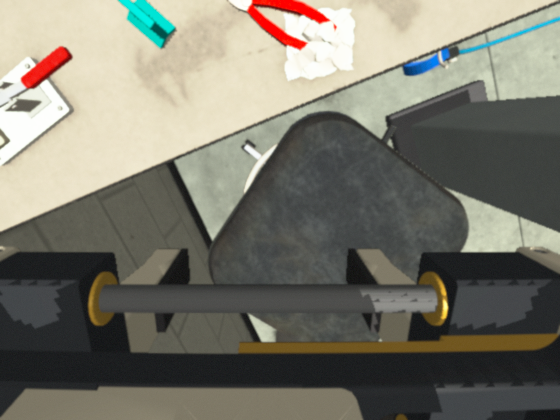

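```bash
cat > h.py <<'E'
from plant import *
import numpy as np, cv2
from scipy.spatial.transform import Rotation as R
def toolT(s):
    T=np.eye(4);T[:3,:3]=R.from_euler('xyz',s['eef_rot'],degrees=True).as_matrix();T[:3,3]=s['tcp_pos'];return T
def cam(n):
    s=get_state();c=capture(n)
    c['P']=np.array(c['pose']) if 'pose' in c else toolT(s)@np.array(c['tool_from_camera'])
    f=210/np.tan(np.radians(c['fovy']/2));c['K']=np.array([[f,0,c['cx']],[0,f,c['cy']],[0,0,1]])
    return c
def ray(c,uv):
    p=cv2.undistortPoints(np.array([[uv]],float),c['K'],np.array(c['D']))[0,0]
    d=c['P'][:3,:3]@np.array([p[0],-p[1],-1]);return c['P'][:3,3],d
def at(c,uv,z):
    o,d=ray(c,uv);return o+d*(z-o[2])/d[2]
def proj(c,p):
    q=np.linalg.inv(c['P'])@np.append(p,1);q=np.array([[q[0],-q[1],-q[2]]])
    return cv2.projectPoints(q,np.zeros(3),np.zeros(3),c['K'],np.array(c['D']))[0][0,0]
def crop(c,u0,v0,u1,v1,k,name):
    im=c['image'][v0:v1,u0:u1,::-1];cv2.imwrite('pics/'+name,cv2.resize(im,None,fx=k,fy=k,interpolation=cv2.INTER_CUBIC))
E
python3 - <<'E'
from h import *
c=cam("top");crop(c,250,180,440,270,4,'b_top.png')
print(at(c,(289,216),0.004),at(c,(278,217),.05),at(c,(301,217),.05),at(c,(393,210),.074), at(c,(360,212),.07),at(c,(426,208),.07))
c=cam("scene");crop(c,240,195,470,360,3.4,'b_scene.png')
E
```

```text
[0.49867436 0.34084378 0.004     ] [0.48993541 0.37090944 0.05      ] [0.49076749 0.30896973 0.05      ] [0.50994894 0.06418061 0.074     ] [0.50386558 0.15250289 0.07      ] [ 0.51725129 -0.02761552  0.07      ]
```

View pics/b_top.png

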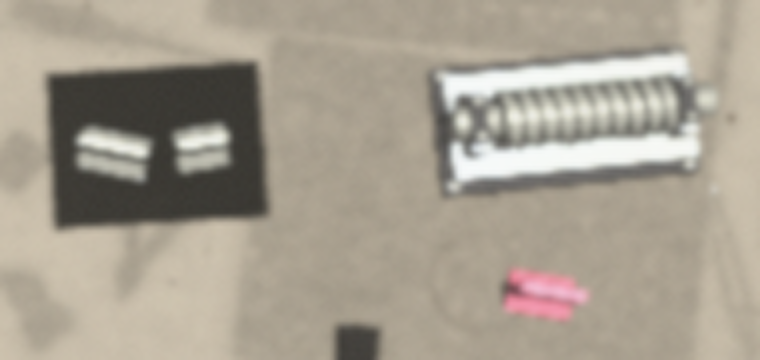

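View pics/b_scene.png

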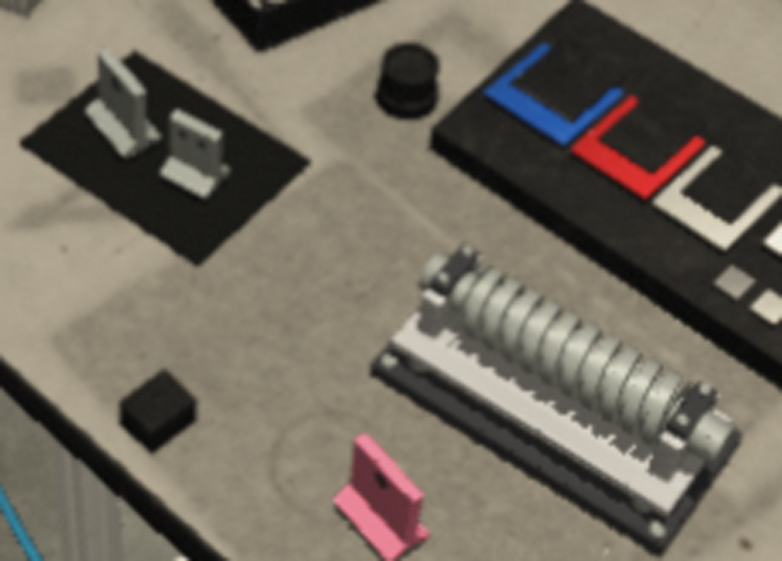

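```bash
python3 - <<'E'
from h import *
s=get_state();T=toolT(s);print(np.round(T,3),s['time_s'])
c=cam("top")
# crop px = 250+u/4,180+v/4
P=lambda u,v,z:at(c,(250+u/4,180+v/4),z)
a,b=P(80,131,.06),P(150,145,.06);print('coarse top',a,b,np.degrees(np.arctan2(a[0]-b[0],a[1]-b[1])))
a,b=P(440,75,.012),P(700,55,.012);print(np.degrees(np.arctan2(a[0]-b[0],a[1]-b[1])))
cs=[P(*q,.012) for q in [(440,72),(688,47),(446,194),(698,168)]];print(cs,np.mean(cs,0))
for q in [(48,74),(258,63),(57,228),(267,214)]: print(P(*q,.004))
E
```

```text
[[-0.    -0.371 -0.929  0.25 ]
 [-0.001 -0.929  0.371  0.627]
 [-1.     0.001 -0.     0.226]
 [ 0.     0.     0.     1.   ]] 0.25
coarse top [0.49989983 0.39235206 0.06      ] [0.49109636 0.34542323 0.06      ] 10.62473957350131
-5.3085480636578986
[array([0.55110208, 0.14275665, 0.012     ]), array([ 0.57188884, -0.03508809,  0.012     ]), array([0.46543605, 0.1391403 , 0.012     ]), array([ 0.48581699, -0.04016844,  0.012     ])] [0.51856099 0.0516601  0.012     ]
[0.54714517 0.41720542 0.004     ]
[0.55693126 0.26989252 0.004     ]
[0.43895551 0.40889849 0.004     ]
[0.45068033 0.26306346 0.004     ]
```

```bash
python3 -m creep '{"jaw":[-1,-1,-1,-1,-1,-1,-1,-1,-1,-1],"translation":[[0,0,0],[0,0,0],[0,0,0],[0,0,0],[0,0,0],[0,0,0],[0,0,0],[0,0,0],[0,0,0],[0,0,0]],"roll":[0.1375,0.1375,0.1375,0.1375,0.1375,0.1375,0.1375,0.1375,0.1375,0.1375]}'
python3 - <<'E'
from h import *
s=get_state();T=toolT(s);print(np.round(T,3),s['joints'])
d=np.array([.4955,.369,.226])-s['tcp_pos'];print(T[:3,:3].T@d)
E
```

```text
time_s: 1.3
tcp_pos: [0.2502, 0.6268, 0.2265]
eef_rot: [175.6, 90.0, -105.2]
contact_force: [-1.0, 0.3, 0.2]
gripper_width: 0.0876
[[-0.    -0.982  0.189  0.25 ]
 [-0.     0.189  0.982  0.627]
 [-1.     0.    -0.     0.226]
 [ 0.     0.     0.     1.   ]] [ 8.47474768e+01  2.05512469e+01  6.76438033e-01 -2.19417406e-03
 -7.01368977e+01 -9.56123866e+01]
[ 0.00049536 -0.28948394 -0.20696212]
```

```bash
python3 -m creep '{"jaw":[-1,-1,-1,-1,-1,-1,-1,-1,-1,-1],"translation":[[0,-0.029,-0.021],[0,-0.029,-0.021],[0,-0.029,-0.021],[0,-0.029,-0.021],[0,-0.029,-0.021],[0,-0.029,-0.021],[0,-0.029,-0.021],[0,-0.029,-0.021],[0,-0.029,-0.021],[0,-0.029,-0.021]],"roll":[0,0,0,0,0,0,0,0,0,0]}'
python3 - <<'E'
from h import *
c=cam("wrist");crop(c,0,0,560,420,1.4,'c_wrist.png')
print(get_state()['tcp_pos'])
E
```

```text
time_s: 2.3
tcp_pos: [0.4978, 0.3662, 0.2267]
eef_rot: [-26.0, 90.0, 53.4]
contact_force: [1.0, 0.9, 0.6]
gripper_width: 0.0875
[0.50027828 0.36293152 0.22663199]
```

View pics/c_wrist.png

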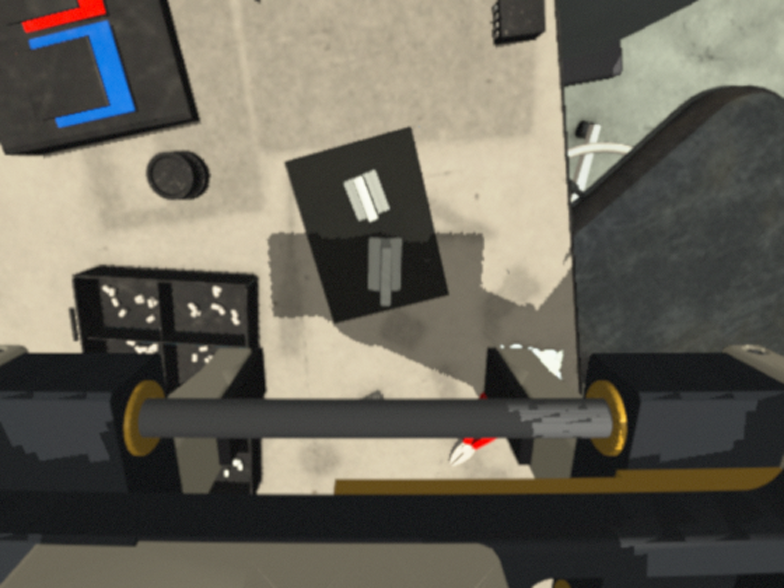

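```bash

python3 - <<'E'
from h import *
c=cam("wrist");crop(c,225,145,325,235,8,'c2.png');print(get_state()['tcp_pos'])
np.save('c2P.npy',c['P'])
E
```

```text
[0.49903208 0.36446234 0.22651005]
```

View pics/c2.png

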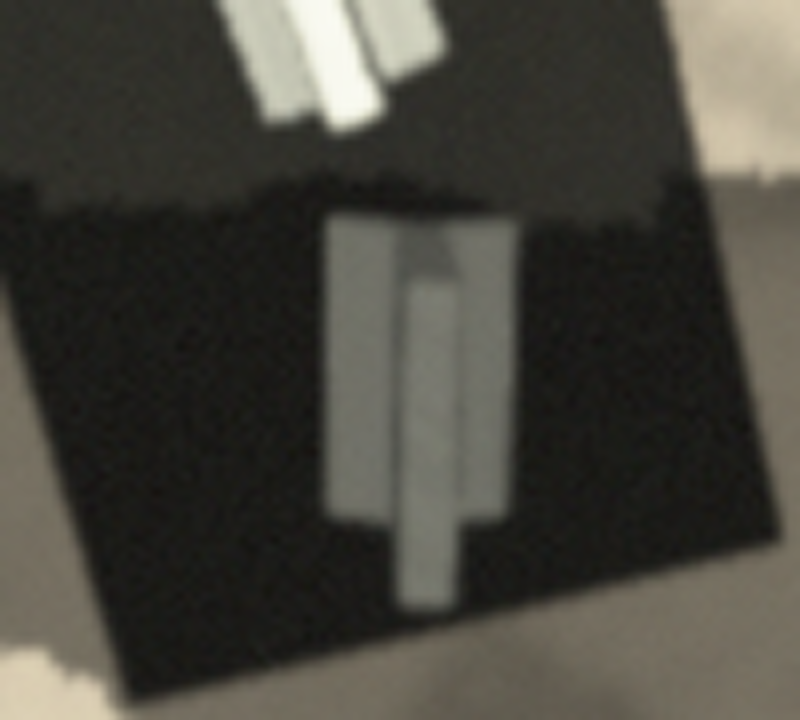

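```bash

python3 - <<'E'
from h import *
c=cam("wrist");c['P']=np.load('c2P.npy')
f=lambda u,v,z:at(c,(225+u/8,145+v/8),z)
a=(f(408,278,.06)+f(460,278,.06))/2;b=(f(395,608,.06)+f(460,608,.06))/2
print(a,b,(a+b)/2,np.linalg.norm(a-b),np.degrees(np.arctan2(b[0]-a[0],b[1]-a[1])))
q=[f(325,215,.021),f(518,218,.021),f(325,518,.021),f(508,520,.021)]
m=np.mean(q,0);v=(q[2]+q[3]-q[0]-q[1])/2;print(m,v,np.degrees(np.arctan2(v[0],v[1])))
s=get_state();T=toolT(s);print(np.round(T,3))
print(T[:3,:3].T@(.5*(m+(a+b)/2)-s['tcp_pos']),s['time_s'])
E
```

```text
[0.48507607 0.34829171 0.06      ] [0.49392739 0.39334077 0.06      ] [0.48950173 0.37081624 0.06      ] 0.04591038462516285 11.115983561708504
[0.48963389 0.36911864 0.021     ] [0.00885948 0.04545739 0.        ] 11.028492629313845
[[-0.    -0.983  0.186  0.498]
 [-0.     0.186  0.983  0.366]
 [-1.     0.    -0.     0.226]
 [ 0.     0.     0.     1.   ]]
[0.18595452 0.00917007 0.00262065] 2.45
```

```bash
python3 -m creep '{"jaw":[-1,-1,-1,-1,-1,-1,-1,-1,-1,-1],"translation":[[0.02,0.003,0.001],[0.03,0.003,0.001],[0.03,0.003,0.001],[0.03,0,0],[0.03,0,0],[0.02,0,0],[0,0,0],[0,0,0],[0,0,0],[0,0,0]],"roll":[0,0,0,0,0,0,0,0,0,0]}' 15
python3 - <<'E'
from h import *
c=cam("wrist");crop(c,140,100,420,310,2.8,'d1.png')
c=cam("scene");crop(c,180,160,380,310,4,'d2.png')
print([get_state()[k] for k in ('tcp_pos','time_s','contact_force')])
E
```

```text
time_s: 3.45
tcp_pos: [0.4891, 0.3729, 0.0681]
eef_rot: [-28.1, 89.9, 51.4]
contact_force: [-0.1, -0.2, 0.2]
gripper_width: 0.0878
[array([0.48898035, 0.37251529, 0.06771954]), 3.55, array([-0.0281244 , -0.38425928,  0.10616497])]
```

View pics/d1.png

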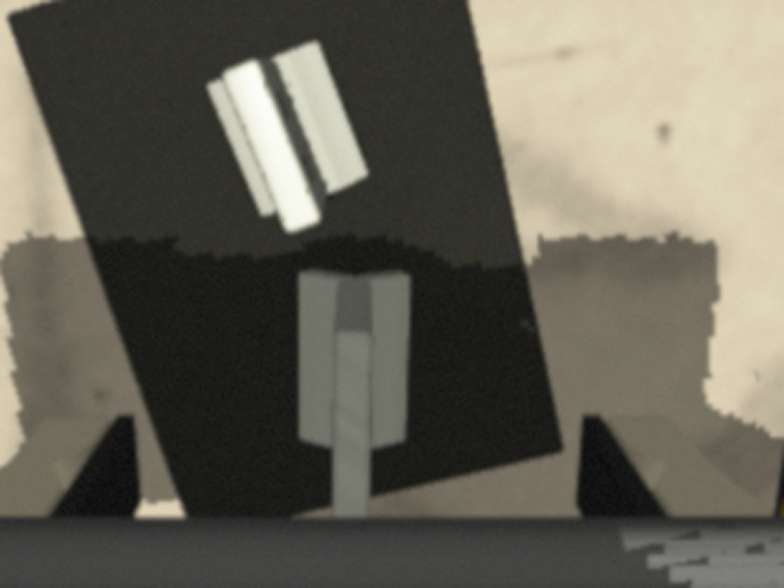

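View pics/d2.png

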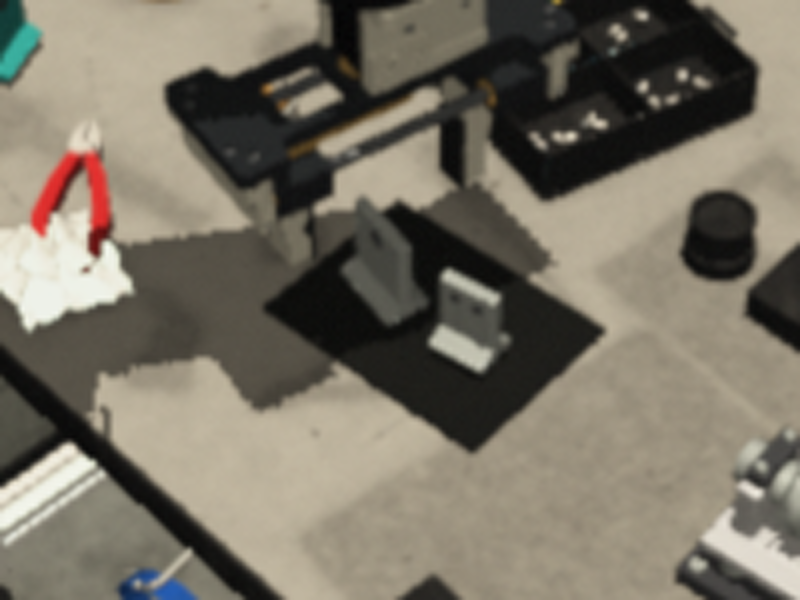

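```bash
python3 -m creep '{"jaw":[-1,-1,-1,-1,-1,0.7,0.9,1,1,1],"translation":[[0.011,0,-0.001],[0.011,0,-0.001],[0.011,0,0],[0.009,0,0],[0,0,0],[0,0,0],[0,0,0],[0,0,0],[0,0,0],[0,0,0]],"roll":[0,0,0,0,0,0,0,0,0,0]}' 15
python3 - <<'E'
from h import *
c=cam("wrist");crop(c,140,100,420,310,2.8,'e1.png')
print([get_state()[k] for k in ('tcp_pos','time_s','contact_force','gripper_width')])
E
```

```text
time_s: 4.55
tcp_pos: [0.4884, 0.3701, 0.0249]
eef_rot: [-24.8, 90.0, 54.7]
contact_force: [-0.3, -0.9, 0.6]
gripper_width: 0.053
[array([0.4883528 , 0.37013766, 0.02484935]), 4.6, array([ 0.0341408 , -0.0098355 ,  0.24697389]), 0.04891387095815524]
```

View pics/e1.png

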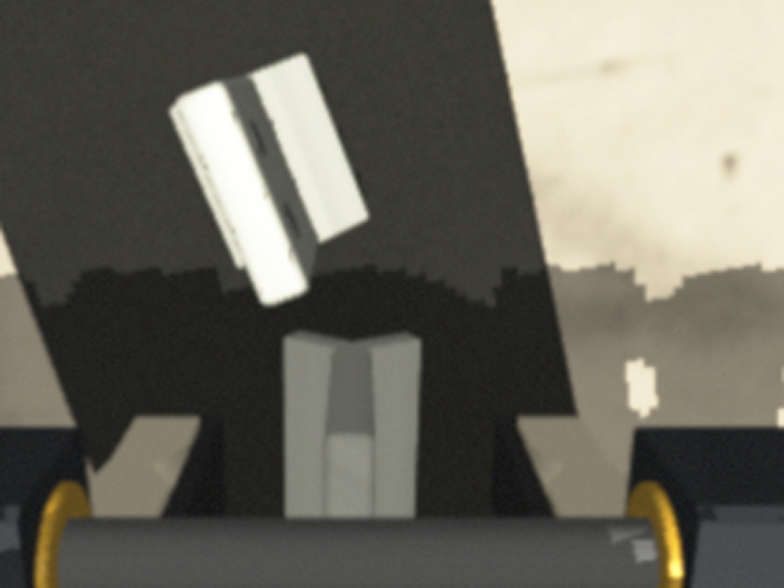

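```bash
python3 -m creep '{"jaw":[1,1,1,1,1,1,1,1,1,1],"translation":[[0,0,0],[0,0,0],[0,0,0],[0,0,0],[0,0,0],[0,0,0],[0,0,0],[0,0,0],[0,0,0],[0,0,0]],"roll":[0,0,0,0,0,0,0,0,0,0]}' 15
python3 - <<'E'
from h import *
print([get_state()[k] for k in ('tcp_pos','time_s','contact_force','gripper_width')])
E
```

```text
time_s: 5.6
tcp_pos: [0.4883, 0.37, 0.0246]
eef_rot: [-52.1, 90.0, 27.4]
contact_force: [1.0, -1.1, 0.9]
gripper_width: 0.0078
[array([0.48833738, 0.37000366, 0.02457987]), 5.6, array([ 0.95005997, -1.1490361 ,  0.89704395]), 0.007770846802630146]
```

```bash
python3 -m creep '{"jaw":[1,1,1,1,1,1,1,1,1,1],"translation":[[-0.005,0,0],[-0.015,0,0],[-0.02,0,0],[-0.02,0,0],[-0.02,0,0],[-0.02,0,0],[-0.02,0,0],[-0.01,0,0],[0,0,0],[0,0,0]],"roll":[0,0,0,0,0,0,0,0,0,0]}' 15
python3 - <<'E'
from h import *
s=get_state();print([s[k] for k in ('tcp_pos','time_s','contact_force','gripper_width')])
T=toolT(s);print(np.round(T,3))
c=cam("wrist");crop(c,0,0,560,420,1.4,'f1.png')
E
```

```text
time_s: 6.6
tcp_pos: [0.4878, 0.3697, 0.1538]
eef_rot: [126.1, 89.9, -154.5]
contact_force: [-0.7, -0.0, -2.4]
gripper_width: 0.0081
[array([0.48782073, 0.36966006, 0.15383979]), 6.6, array([-0.6732626 , -0.04582708, -2.406367  ]), 0.008057048097513408]
[[-0.001 -0.983  0.183  0.488]
 [-0.     0.183  0.983  0.37 ]
 [-1.     0.001 -0.001  0.154]
 [ 0.     0.     0.     1.   ]]
```

View pics/f1.png

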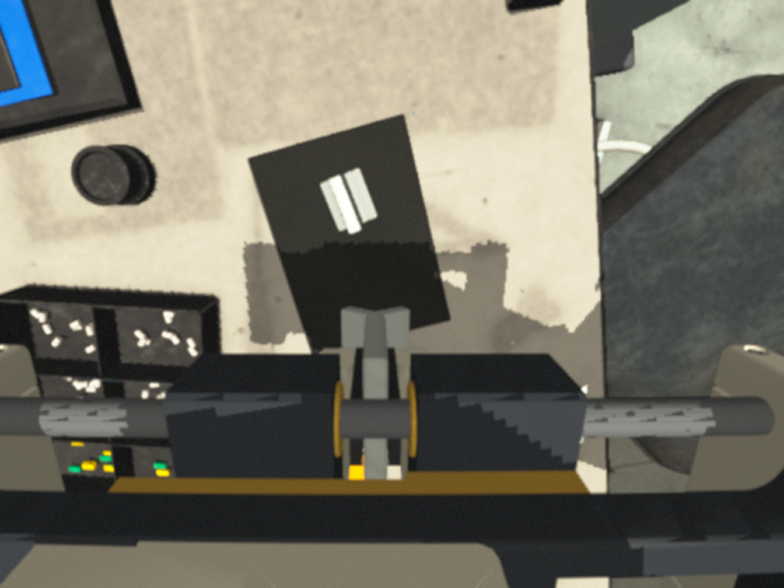

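```bash
python3 -m creep '{"jaw":[1,1,1,1,1,1,1,1,1,1],"translation":[[-0.01,-0.008,-0.03],[-0.01,-0.008,-0.03],[-0.01,-0.009,-0.03],[-0.01,-0.009,-0.03],[-0.005,-0.009,-0.03],[0,-0.009,-0.03],[0,-0.008,-0.03],[0,-0.008,-0.031],[0,0,0],[0,0,0]],"roll":[0,0,0,0,0,0,0,-0.1,-0.1,-0.1]}' 15
python3 - <<'E'
from h import *
s=get_state();print([s[k] for k in ('tcp_pos','time_s','contact_force','gripper_width')])
T=toolT(s);print(np.round(T,3))
c=cam("wrist");crop(c,0,0,560,420,1.4,'g1.png')
E
```

```text
time_s: 7.65
tcp_pos: [0.5105, 0.1193, 0.1984]
eef_rot: [109.7, 89.9, -153.5]
contact_force: [0.1, -0.3, -1.6]
gripper_width: 0.0076
[array([0.51049042, 0.11925484, 0.19839148]), 7.65, array([ 0.10655121, -0.26697971, -1.57931375]), 0.007553659026738209]
[[-0.002 -0.993 -0.118  0.51 ]
 [-0.001 -0.118  0.993  0.119]
 [-1.     0.002 -0.001  0.198]
 [ 0.     0.     0.     1.   ]]
```

View pics/g1.png

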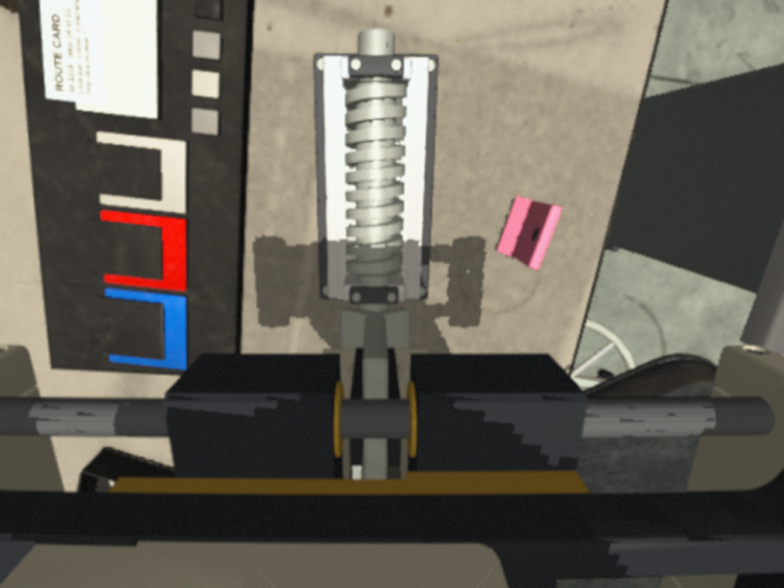

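```bash

python3 - <<'E'
from h import *
c=cam("wrist");np.save('g2P.npy',c['P']);crop(c,210,10,330,115,7,'g2.png')
crop(c,210,110,330,240,5,'g3.png')
print(get_state()['tcp_pos'])
E
```

```text
[0.51057578 0.12003006 0.19846774]
```

View pics/g2.png

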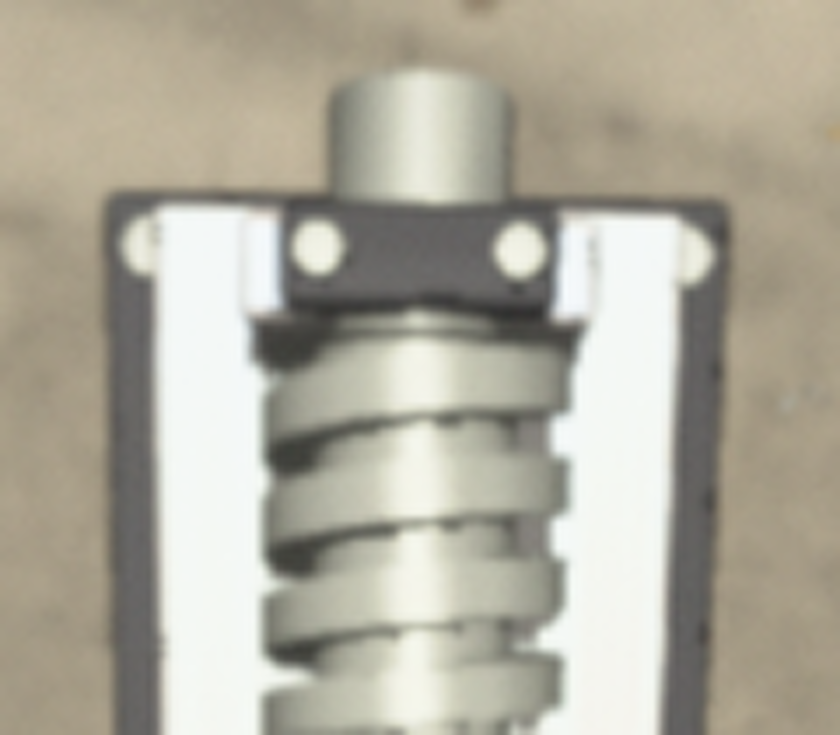

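View pics/g3.png

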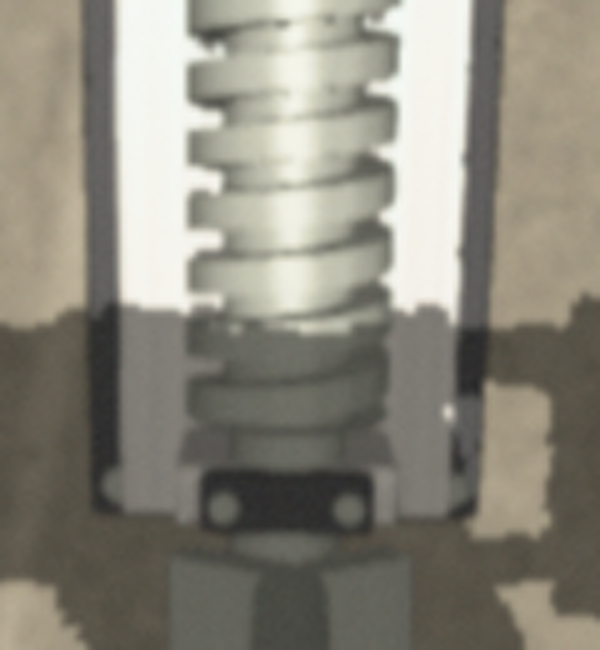

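```bash
cat >> h.py <<'E'
def rect(c,cx,cy,yaw,z,wx,wy,k,name):
    # metric map: image right = +y' (along screw, decreasing to the left), image down = -x'
    ny,nx=int(wx*k),int(wy*k)
    V,U=np.mgrid[0:ny,0:nx]; yp=(U+.5)/k-wy/2; xp=wx/2-(V+.5)/k
    a=np.radians(yaw);X=cx+np.cos(a)*xp/1e3-np.sin(a)*yp/1e3;Y=cy+np.sin(a)*xp/1e3+np.cos(a)*yp/1e3
    W=np.stack([X.ravel(),Y.ravel(),np.full(X.size,z),np.ones(X.size)])
    q=np.linalg.inv(c['P'])@W;q=np.stack([q[0],-q[1],-q[2]],1)
    uv=cv2.projectPoints(q,np.zeros(3),np.zeros(3),c['K'],np.array(c['D']))[0].reshape(ny,nx,2).astype(np.float32)
    m=cv2.remap(c['image'][:,:,::-1].copy(),uv[...,0],uv[...,1],cv2.INTER_CUBIC)
    for t in range(-int(wy//2)//10*10,int(wy//2)+1,10):
        u=int((t+wy/2)*k);cv2.line(m,(u,0),(u,8 if t else 20),(0,0,255),1)
    for t in range(-20,21,10):
        v=int((wx/2-t)*k);cv2.line(m,(0,v),(8,v),(0,0,255),1)
    cv2.imwrite('pics/'+name,m);return m
E
python3 - <<'E'
from h import *
c=cam("wrist");c['P']=np.load('g2P.npy')
rect(c,.5186,.0517,6.6,.074,60,160,5,'g4.png')
rect(c,.5186,.0517,6.6,.012,100,190,4,'g5.png')
E
```

```text
(no output)
```

View pics/g4.png

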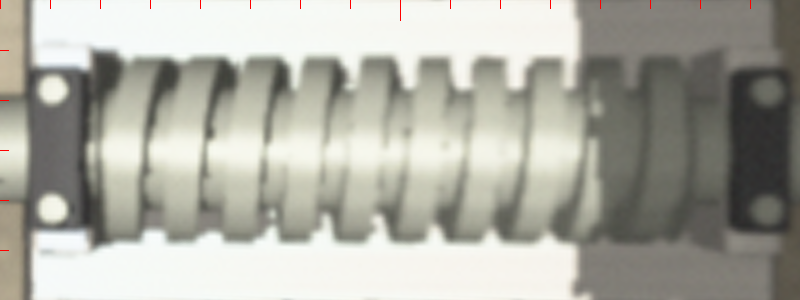

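View pics/g5.png

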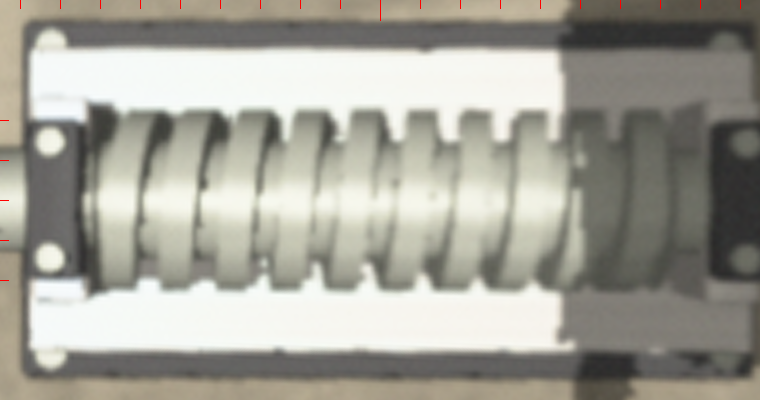

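```bash

python3 - <<'E'
from h import *
c=cam("wrist");P=np.load('g2P.npy');c['P']=P
T=P@np.linalg.inv(np.array(c['tool_from_camera']))
z=T[2,3]-.0206+.017
for q in [(210+172/5,110+558/5),(210+411/5,110+560/5)]:
    p=at(c,q,z);print(np.linalg.inv(T)@np.append(p,1))
# target: centre offset along y'
a=np.radians(6.6);yv=np.array([-np.sin(a),np.cos(a)])
s=get_state();T=toolT(s);print(T[:3,3],np.degrees(np.arctan2(-T[0,2],T[1,2])))
for off in (4.8,-7.2):
    p=np.array([.5186,.0517])+yv*off/1e3;d=np.append(p,.105)-s['tcp_pos'];print(off,p,T[:3,:3].T@d)
E
```

```text
[ 0.00359318 -0.01240041 -0.02447095  1.        ]
[ 0.00364157  0.013849   -0.02423909  1.        ]
[0.51071464 0.12048849 0.19876722] 6.477223716443239
4.8 [0.5180483  0.05646819] [ 0.09380179 -0.00018804 -0.06438836]
-7.2 [0.51942755 0.04454772] [ 0.09380823 -0.00021377 -0.07638833]
```

```bash
python3 -m creep '{"jaw":[1,1,1,1,1,1,1,1,1,1],"translation":[[0,-0.001,-0.016],[0,0,-0.016],[0,0,-0.016],[0,0,-0.017],[0.015,0,0],[0.015,0,0],[0.015,0,0],[0.015,0,0],[0.015,0,0],[0.014,0,0]],"roll":[0,0,0,0,0,0,0,0,0,0]}' 15
python3 - <<'E'
from h import *
s=get_state();print([s[k] for k in ('tcp_pos','time_s','contact_force','gripper_width')])
c=cam("wrist");crop(c,200,80,340,240,4.5,'i1.png')
c=cam("scene");crop(c,320,220,480,360,5,'i2.png')
s=get_state();print([s[k] for k in ('tcp_pos','time_s','contact_force','gripper_width')])
E
```

```text
time_s: 8.85
tcp_pos: [0.5193, 0.0557, 0.1097]
eef_rot: [106.7, 90.0, -156.7]
contact_force: [0.5, 0.2, -2.2]
gripper_width: 0.0079
[array([0.51933535, 0.05568064, 0.10970043]), 8.85, array([ 0.54911442,  0.20296832, -2.16435073]), 0.007921383882001361]
[array([0.51812906, 0.0552579 , 0.10860883]), 8.95, array([-1.71263391, -0.82898687, -0.74239273]), 0.007948336039471551]
```

View pics/i1.png

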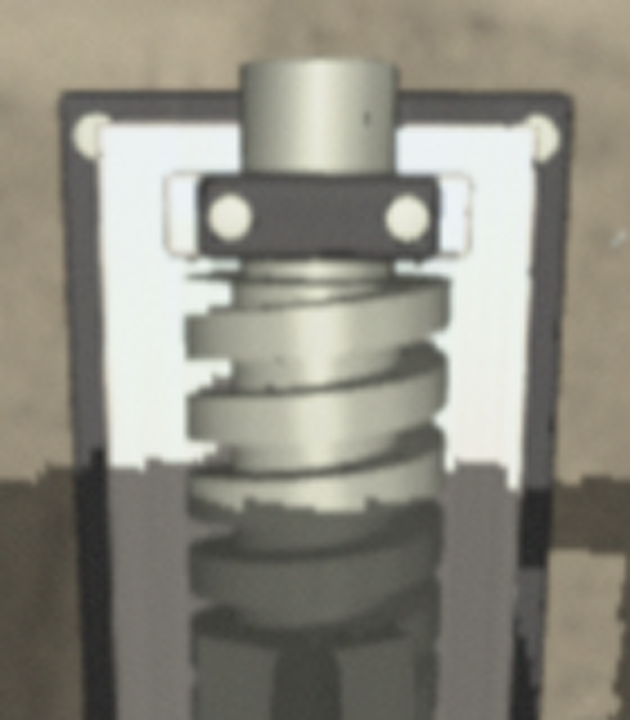

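View pics/i2.png

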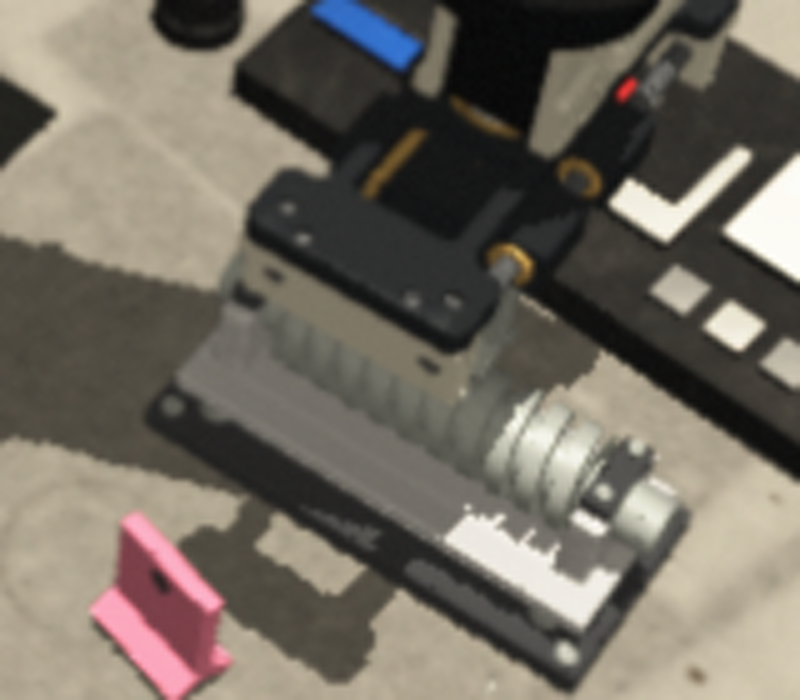

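```bash
python3 -m creep '{"jaw":[1,1,1,1,1,1,1,1,1,1],"translation":[[0.003,0,0],[0.003,0,0],[0.002,0,0],[0.002,0,0],[0.001,0,0],[0.001,0,0],[0,0,0],[0,0,0],[0,0,0],[0,0,0]],"roll":[0,0,0,0,0,0,0,0,0,0]}' 15
python3 - <<'E'
from h import *
s=get_state();print([s[k] for k in ('tcp_pos','time_s','contact_force','gripper_width')])
E
```

```text
time_s: 9.95
tcp_pos: [0.5196, 0.0562, 0.0986]
eef_rot: [-68.9, 90.0, 27.8]
contact_force: [0.1, -0.3, -2.0]
gripper_width: 0.008
[array([0.51958601, 0.05620251, 0.09862018]), 9.95, array([ 0.05200351, -0.31027217, -2.03940085]), 0.00795407704909369]
```

```bash
python3 -m creep '{"jaw":[1,1,1,1,1,1,1,1,1,1],"translation":[[0.0005,0,0],[0.0005,0,0],[0.0005,0,0],[0.0005,0,0],[0.0005,0,0],[0,0,0],[0,0,0],[0,0,0],[0,0,0],[0,0,0]],"roll":[0,0,0,0,0,0,0,0,0,0]}' 15
python3 - <<'E'
from h import *
s=get_state();print([s[k] for k in ('tcp_pos','time_s','contact_force','gripper_width')])
E
```

```text
time_s: 10.95
tcp_pos: [0.5196, 0.0562, 0.0961]
eef_rot: [-107.4, 90.0, -10.8]
contact_force: [-0.3, 0.8, -1.2]
gripper_width: 0.0081
[array([0.51955936, 0.05617293, 0.09608748]), 10.95, array([-0.3176096 ,  0.80006151, -1.21525501]), 0.00805715373660643]
```

```bash
python3 -m creep '{"jaw":[1,1,1,1,1,1,1,1,1,1],"translation":[[0.0005,0,0],[0.0005,0,0],[0.0005,0,0],[0.0005,0,0],[0.0005,0,0],[0,0,0],[0,0,0],[0,0,0],[0,0,0],[0,0,0]],"roll":[0,0,0,0,0,0,0,0,0,0]}' 15
python3 - <<'E'
from h import *
c=cam("wrist");crop(c,200,80,340,240,4.5,'j1.png')
s=get_state();print([s[k] for k in ('tcp_pos','time_s','contact_force','moment')])
E
```

```text
time_s: 11.95
tcp_pos: [0.5196, 0.0562, 0.0936]
eef_rot: [-119.9, 90.0, -23.2]
contact_force: [-0.4, 0.0, 0.2]
gripper_width: 0.0078
[array([0.5195585 , 0.05615945, 0.09357504]), 12.0, array([ 0.29896891, -0.16982227, -0.74331724]), array([ 0.04769739, -0.04519704, -0.01147117])]
```

View pics/j1.png

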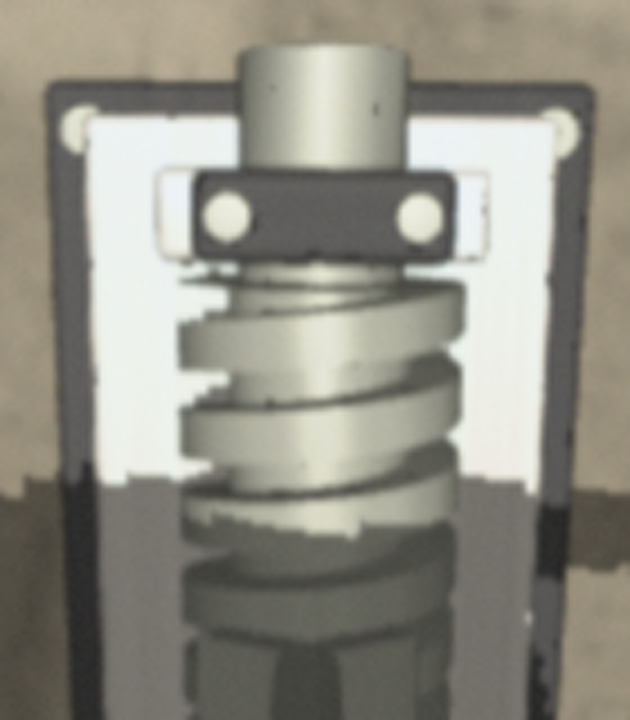

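```bash
python3 -m creep '{"jaw":[1,1,1,1,1,1,1,1,1,1],"translation":[[-0.001,0,0],[-0.001,0,0],[0,0.001,0],[0,0.001,0],[0.0,0,0],[0,0,0],[0,0,0],[0,0,0],[0,0,0],[0,0,0]],"roll":[0,0,0,0,0,0,0,0,0,0]}' 15
python3 - <<'E'
from h import *
s=get_state();print([s[k] for k in ('tcp_pos','time_s','contact_force','moment')])
T=toolT(s);print(np.round(T,4))
c=cam("wrist");crop(c,200,80,340,240,4.5,'k1.png')
rect(c,.5186,.0517,6.6,.074,60,160,5,'k4.png')
E
```

```text
time_s: 13.0
tcp_pos: [0.5175, 0.0559, 0.0955]
eef_rot: [117.6, 90.0, -145.7]
contact_force: [0.3, -0.5, -1.1]
gripper_width: 0.0078
[array([0.51754917, 0.05592737, 0.09553778]), 13.0, array([ 0.31275802, -0.46042854, -1.12042182]), array([ 0.07063764, -0.00927147, -0.00908864])]
[[-1.000e-04 -9.933e-01 -1.157e-01  5.175e-01]
 [-0.000e+00 -1.157e-01  9.933e-01  5.590e-02]
 [-1.000e+00  1.000e-04 -0.000e+00  9.550e-02]
 [ 0.000e+00  0.000e+00  0.000e+00  1.000e+00]]
```

View pics/k1.png

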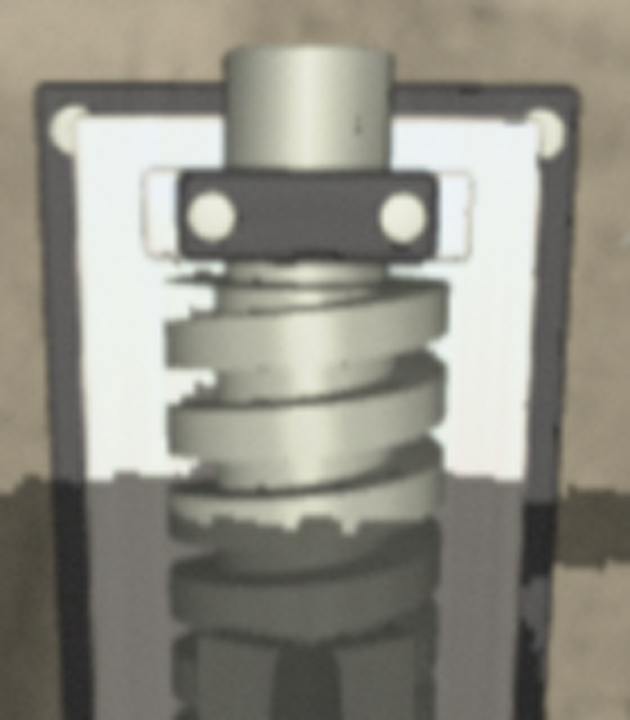

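View pics/k4.png

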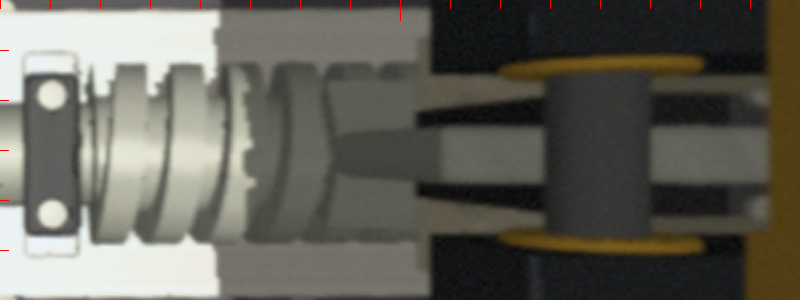

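```bash
python3 -m creep '{"jaw":[1,1,1,1,1,1,1,1,1,1],"translation":[[0.001,0,0],[0.001,0,0],[0.0005,0,0],[0.0005,0,0],[0.0005,0,0],[0,0,0],[0,0,0],[0,0,0],[0,0,0],[0,0,0]],"roll":[0,0,0,0,0,0,0,0,0,0]}' 15
python3 - <<'E'
from h import *
c=cam("wrist")
f=[]
for i in range(3): f.append(get_state()['contact_force']);c=capture("wrist")
s=get_state();print(np.array(f),[s[k] for k in ('tcp_pos','time_s','contact_force','moment')])
E
```

```text
time_s: 14.05
tcp_pos: [0.5176, 0.0559, 0.0921]
eef_rot: [-106.0, 90.0, -9.4]
contact_force: [0.8, 0.2, -0.3]
gripper_width: 0.0082
[[-0.66073761  0.11374063 -1.81282889]
 [ 0.29033395  0.49409992 -1.08282186]
 [-0.65984154 -0.4751388  -2.15867504]] [array([0.51759211, 0.05594147, 0.09209142]), 14.25, array([ 0.3698703 , -0.34974186, -1.09243801]), array([ 0.01616134, -0.06012505,  0.02033115])]
```

```bash
python3 -m creep '{"jaw":[1,1,1,1,1,1,1,1,1,1],"translation":[[0.0005,0,0],[0.0005,0,0],[0.0005,0,0],[0.0005,0,0],[0,0,0],[0,0,0],[0,0,0],[0,0,0],[0,0,0],[0,0,0]],"roll":[0,0,0,0,0,0,0,0,0,0]}' 15
python3 - <<'E'
from h import *
f=[]
for i in range(4): f.append(get_state()['contact_force']);c=capture("wrist")
s=get_state();print(np.mean(f,0),np.std(f,0),[s[k] for k in ('tcp_pos','time_s','moment')])
c=cam("wrist");crop(c,200,80,340,240,4.5,'l1.png')
E
```

```text
time_s: 15.25
tcp_pos: [0.5176, 0.0559, 0.0901]
eef_rot: [-64.6, 90.0, 32.0]
contact_force: [0.1, -0.3, -2.0]
gripper_width: 0.008
[ 0.03370936 -0.26095456 -1.44851057] [0.21004339 0.15609664 0.51001529] [array([0.51759759, 0.05594503, 0.09008369]), 15.45, array([ 0.07271081, -0.02565436,  0.04287066])]
```

View pics/l1.png

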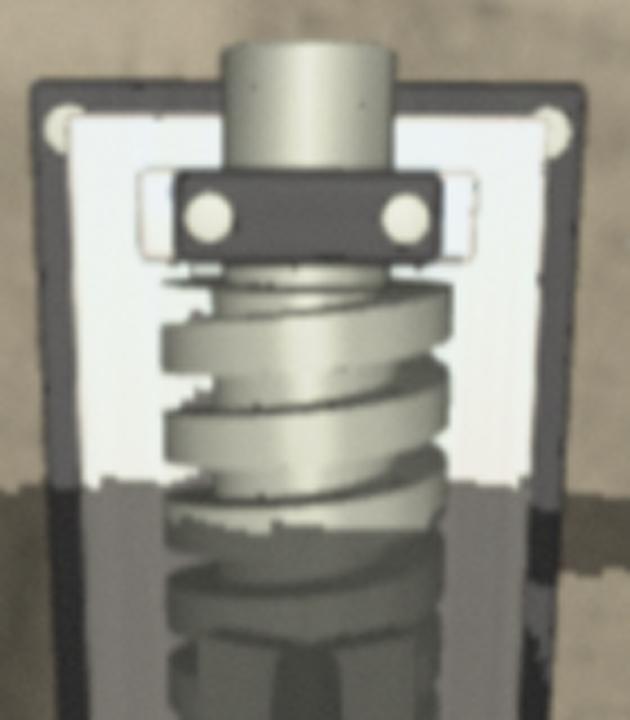

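```bash
python3 -m creep '{"jaw":[1,1,1,1,1,1,1,1,1,1],"translation":[[0.0005,0,0],[0.0005,0,0],[0.0005,0,0],[0.0005,0,0],[0.0005,0,0],[0,0,0],[0,0,0],[0,0,0],[0,0,0],[0,0,0]],"roll":[0,0,0,0,0,0,0,0,0,0]}' 15
python3 - <<'E'
from h import *
f=[]
for i in range(4): f.append(get_state()['contact_force']);c=capture("wrist")
s=get_state();print(np.mean(f,0),np.std(f,0),[s[k] for k in ('tcp_pos','time_s','moment')])
E
```

```text
time_s: 16.5
tcp_pos: [0.5177, 0.056, 0.0877]
eef_rot: [-80.4, 90.0, 16.3]
contact_force: [1.0, -0.4, -0.0]
gripper_width: 0.0079
[ 0.61519379 -0.48596449  0.31782157] [0.47272459 0.35600448 0.25911093] [array([0.51770138, 0.05598408, 0.08762472]), 16.7, array([ 0.00983139, -0.39224097, -0.02303007])]
```

```bash
python3 -m creep '{"jaw":[1,1,1,1,1,1,1,1,1,1],"translation":[[0,0,0.0005],[0,0,0.0005],[0,0,0.0005],[0,0,0],[0,0,0],[0,0,0],[0,0,0],[0,0,0],[0,0,0],[0,0,0]],"roll":[0,0,0,0,0,0,0,0,0,0]}' 15
python3 - <<'E'
from h import *
f=[];m=[]
for i in range(4): f.append(get_state()['contact_force']);m.append(get_state()['moment']);c=capture("wrist")
s=get_state();print(np.mean(f,0),np.mean(m,0),[s[k] for k in ('tcp_pos','time_s')])
E
```

```text
time_s: 17.7
tcp_pos: [0.5175, 0.0569, 0.0876]
eef_rot: [-178.5, 90.0, -81.9]
contact_force: [2.8, -5.3, 0.8]
gripper_width: 0.0075
[ 2.3222929  -4.68978325  0.74093481] [-1.63743991 -1.09329426 -0.06162658] [array([0.51756222, 0.05694892, 0.0876705 ]), 17.9]
```

```bash
python3 -m creep '{"jaw":[1,1,1,1,1,1,1,1,1,1],"translation":[[0,-0.0003,-0.0005],[0,0,-0.0006],[0.0005,0,0],[0.0005,0,0],[0.0005,0,0],[0.0,0,0],[0.0,0,0],[0,0,0],[0,0,0],[0,0,0]],"roll":[0,0,0,0,0,0,0,0,0,0]}' 15
python3 - <<'E'
from h import *
f=[];m=[]
for i in range(4): f.append(get_state()['contact_force']);m.append(get_state()['moment']);c=capture("wrist")
s=get_state();print(np.mean(f,0),np.mean(m,0),[s[k] for k in ('tcp_pos','time_s')])
E
```

```text
time_s: 18.9
tcp_pos: [0.5179, 0.0565, 0.0861]
eef_rot: [-44.7, 90.0, 52.0]
contact_force: [-1.6, 2.6, 3.7]
gripper_width: 0.0076
[-1.02294021  2.2682684   3.52516412] [0.98743682 0.26393743 0.02308609] [array([0.51791126, 0.05649968, 0.08611726]), 19.1]
```

```bash
python3 -m creep '{"jaw":[1,1,1,1,1,1,1,1,1,1],"translation":[[0,0.0001,0.0003],[0.0005,0,0],[0.0005,0,0],[0.0005,0,0],[0.0,0,0],[0.0,0,0],[0.0,0,0],[0,0,0],[0,0,0],[0,0,0]],"roll":[0,0,0,0,0,0,0,0,0,0]}' 15
python3 - <<'E'
from h import *
f=[];m=[]
for i in range(4): f.append(get_state()['contact_force']);m.append(get_state()['moment']);c=capture("wrist")
s=get_state();print(np.mean(f,0),np.mean(m,0),[s[k] for k in ('tcp_pos','time_s')])
c=cam("wrist");crop(c,200,80,340,240,4.5,'m1.png')
E
```

```text
time_s: 20.1
tcp_pos: [0.5178, 0.0565, 0.0848]
eef_rot: [-123.5, 90.0, -26.8]
contact_force: [-0.9, 1.1, 5.4]
gripper_width: 0.0079
[-0.32073315  0.80271813  5.29658577] [ 0.3307026   0.12136966 -0.01123852] [array([0.51783779, 0.0565551 , 0.08478249]), 20.3]
```

View pics/m1.png

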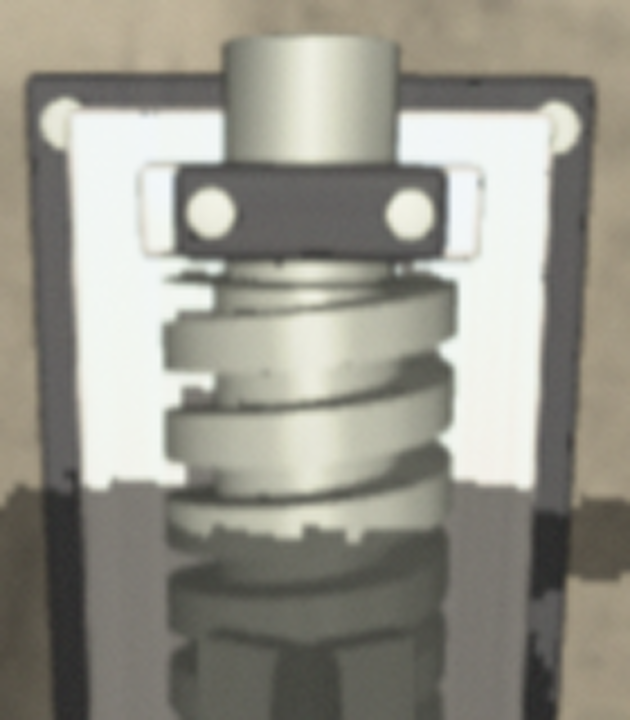

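```bash
python3 -m creep '{"jaw":[1,1,1,1,1,1,1,1,1,1],"translation":[[0.0004,0,0.0001],[0.0003,0,0],[0,0,0],[0,0,0],[0.0,0,0],[0.0,0,0],[0.0,0,0],[0,0,0],[0,0,0],[0,0,0]],"roll":[0,0,0,0,0,0,0,0,0,0]}' 15
python3 - <<'E'
from h import *
f=[];m=[]
for i in range(4): f.append(get_state()['contact_force']);m.append(get_state()['moment']);c=capture("wrist")
s=get_state();print(np.mean(f,0),np.mean(m,0),[s[k] for k in ('tcp_pos','time_s')])
E
```

```text
time_s: 21.35
tcp_pos: [0.5179, 0.0566, 0.0842]
eef_rot: [-119.3, 90.0, -22.7]
contact_force: [-1.3, 0.1, 6.9]
gripper_width: 0.0077
[-1.1345322   0.40566343  6.98907686] [ 0.18214333  0.25423562 -0.00418592] [array([0.5178829 , 0.05657905, 0.08421542]), 21.55]
```

```bash
python3 -m creep '{"jaw":[1,1,1,1,1,1,1,1,0.8,0.7],"translation":[[-0.001,0,0],[-0.001,0,0],[-0.001,0,0],[-0.0007,0,0],[0,0,0],[0,0,0],[0,0,0],[0,0,0],[0,0,0],[0,0,0]],"roll":[0,0,0,0,0,0,0,0,0,0]}' 15
python3 - <<'E'
from h import *
f=[]
for i in range(3): f.append(get_state()['contact_force']);c=capture("wrist")
s=get_state();print(np.mean(f,0),[s[k] for k in ('tcp_pos','time_s','gripper_width')])
E
```

```text
time_s: 22.55
tcp_pos: [0.5169, 0.0566, 0.0872]
eef_rot: [91.5, 89.9, -171.8]
contact_force: [0.4, 0.6, -0.3]
gripper_width: 0.0116
[0.73584878 0.34373932 0.02960849] [array([0.51714614, 0.05669363, 0.08728403]), 22.7, 0.013043548343120758]
```

```bash
python3 -m creep '{"jaw":[0.5,0.3,0,-0.3,-0.5,-0.5,-0.5,-0.5,-0.5,-0.5],"translation":[[0,0,0],[0,0,0],[0,0,0],[0,0,0],[0,0,0],[0,0,0],[0,0,0],[0,0,0],[0,0,0],[0,0,0]],"roll":[0,0,0,0,0,0,0,0,0,0]}' 15
python3 - <<'E'
from h import *
s=get_state();print([s[k] for k in ('tcp_pos','time_s','gripper_width','contact_force')])
c=cam("wrist");crop(c,130,80,410,290,2.8,'n1.png')
E
```

```text
time_s: 23.7
tcp_pos: [0.5177, 0.0567, 0.0876]
eef_rot: [97.8, 90.0, -165.5]
contact_force: [0.4, -0.1, 0.5]
gripper_width: 0.0659
[array([0.51765095, 0.05674788, 0.08755092]), 23.7, 0.06590638724313362, array([ 0.43108474, -0.12205547,  0.46247001])]
```

View pics/n1.png

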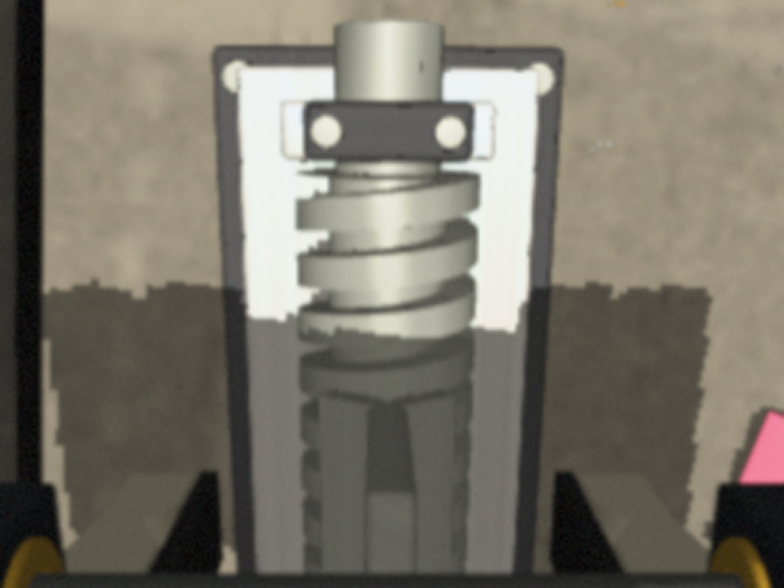

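The leaf sits centred between the open fingers, foot straddling the screw, aligned. I'll lift clear and look.

```bash
python3 -m creep '{"jaw":[-0.5,-0.5,-0.5,-0.5,-0.5,-0.5,-0.5,-0.5,-0.5,-0.5],"translation":[[-0.005,0,0],[-0.01,0,0],[-0.015,0,0],[-0.02,0,0],[-0.02,0,0],[-0.02,0,0.01],[-0.02,0,0.02],[-0.01,0,0.02],[0,0,0.02],[0,0,0]],"roll":[0,0,0,0,0,0,0,0,0,0]}' 15
python3 - <<'E'
from h import *
s=get_state();print([s[k] for k in ('tcp_pos','time_s','gripper_width','contact_force')])
c=cam("wrist");crop(c,170,60,370,240,4,'o1.png');rect(c,.5186,.0517,6.6,.106,60,160,5,'o3.png')
c=cam("scene");crop(c,320,220,480,360,5,'o2.png')
E
```

```text
time_s: 24.75
tcp_pos: [0.5098, 0.128, 0.209]
eef_rot: [-61.6, 89.9, 35.1]
contact_force: [-0.8, 0.6, -0.1]
gripper_width: 0.0652
[array([0.50978371, 0.12804715, 0.20902582]), 24.75, 0.065185672373138, array([-0.79287847,  0.64159352, -0.06874029])]
```

View pics/o1.png

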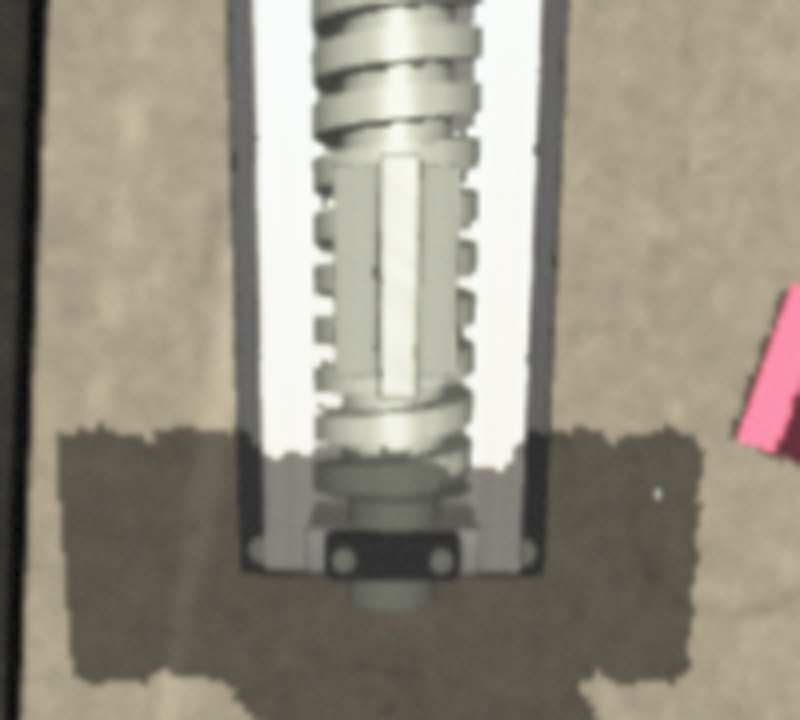

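View pics/o2.png

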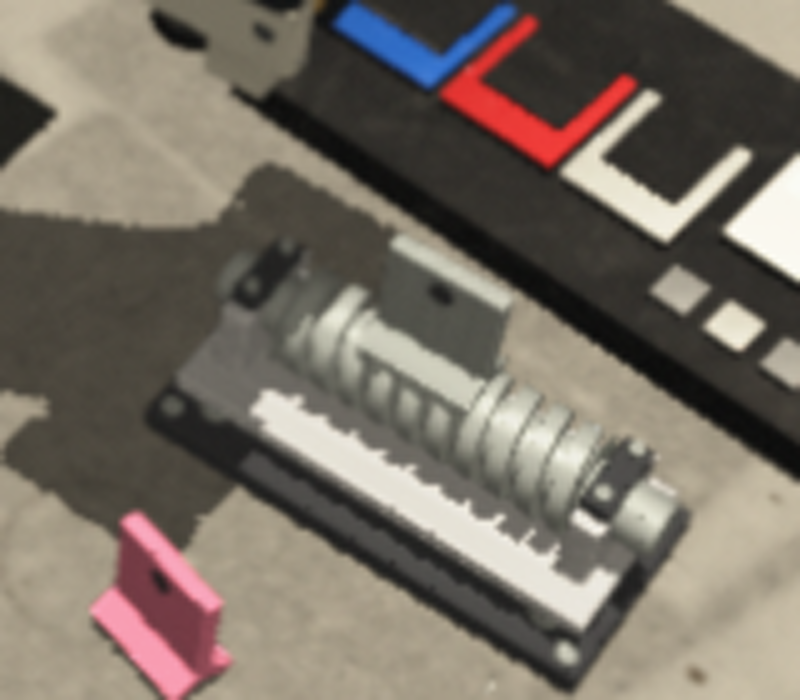

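```bash
python3 -c "
from plant import *
print(close_job())"
```

```text
the job is handed in; nothing more can be done
None
```

The coarse leaf is seated in the thread, released and upright, and the job is handed in at about 25 s of the 58 s; the hand-in reports no verdict.

- **Finding the thread:** I read the gap position from the wrist camera. The teeth went into the thread on the way down with no force showing on the crests, so it never had to ride along them. A light sideways draw of 1.5 mm met about 5 N against the thread flanks, which confirmed the teeth were in.
- **Pressing home:** I pressed with about 8.4 N, found by correcting the force reading for the leaf's own weight, and held it for over a second. The tool height then matched the 13.8 mm fully seated height, and force rose with depth about as the bed spring predicts. I did not separately try to rock the leaf.
- **Last check:** After unloading the bed, opening the fingers and lifting clear, the last wrist and scene pictures show the leaf upright, in line with the screw and low between the crests.
- **Other things:** I saw no sign that the fine leaf or other bystanders moved, but the closing pictures were crops of the fixture, so I did not measure them again.
- **Disagreement:** The camera estimates disagreed by about 2 mm along the screw, and I corrected the leaf's sideways position by 2 mm before contact. Wrist force readings were noisy by about 1 N.

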